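# Re-index the milling head's pull-and-turn knob

## Task

Re-index the indexing head on the bench: pull its black bar knob straight up to unlock it, turn it while it is out until its pointer stands at the tall slim peg (not at the flat disc), and push it back down fully home in the notch there, then let go. The peg only marks the notch roughly (the notch is 5 to 15 degrees to one side or the other of it), so feel for it with light pressure and never force the knob (keep below 25 N); leave the other things on the bench where they are.

Things in the scene. Friction and masses are not known exactly. Their poses are not given: they have to be found in the camera images.
- head: The fixed indexing head: a white and aluminium block 180 x 180 x 50 mm on the bench; origin at the centre of its underside, z up, x from the knob's axis midway between the two markers; on its opposite side (-x) a drive housing 70 mm tall is attached, reaching 180 mm from the axis. A steel collar (radius 46 mm, 12 mm tall) stands on its middle and hides a ring with two notches. The ring does not turn.
- knob_grip (a point): Middle of the black bar of the knob, on the knob's vertical axis, where it is gripped. The bar is 64 mm long (along this frame's x, which is the pointing direction), 16 mm thick (along y) and 38 mm tall; this point is 16 mm below its top and 22 mm above the dark steel disc (radius 46 mm, 8 mm thick) that the bar stands on. The point is 92 mm above the bench when the knob is home and rises with it.
- pointer_tip (a point): Tip of the dark steel pointer nose (10 mm wide) at the disc's rim, 60 mm from the knob's axis, at the disc's top face; the bar points along it.
- peg_top (a point): Top centre of the tall slim dark steel peg (10 mm diameter, 30 mm tall) standing on the head, 72 mm from the knob's axis, about 55 degrees to one side of the head's x: the wanted place. Which side differs from start to start. The true notch lies 5 to 15 degrees (0.08 to 0.26 rad) off the line from axis to peg, to either side, and cannot be seen: it has to be felt for.
- disc_top (a point): Top centre of the flat dark steel disc (20 mm diameter, 5 mm tall) on the head, 72 mm from the knob's axis, about 55 degrees to the other side: marks the other notch, not wanted.
- pull (a joint): How far the knob is pulled out (up), m: 0 home, 0.016 at its upper stop. Friction of about 3 N holds it wherever it is left; it does not fall or spring back, it has to be pushed home. A pin under the disc, 8 mm wide at 30 mm from the axis, locks it: the pin clears the ring only above 0.010, turned at less it jams on the pocket's wall. Pushed down anywhere but over a notch or over the start pocket, it rests on the ring at about 0.010.
- dial (a joint): Angle of the knob, rad: 0 when it points along the head's x, growing counter-clockwise seen from above; stops at -1.5 and 1.5. It turns lightly (0.04 N m). It starts in a wide pocket near 0; a notch is 11 mm wide, so the pin falls in within about 0.05 rad (3 degrees) of the notch's middle.

How it is judged (in metres and radians):
On the way, in this order (a step that is already met when the one before it is completed fails the run):
1. the knob is pulled out clear of the ring (value of joint pull above 0.011 m), for 0.1 s.
2. while out, the knob is turned to the tall peg (value of joint pull above 0.0085 m and horizontal distance between pointer_tip and peg_top below 0.03 m), for 0.05 s.
At the end, for the whole second after the job is handed in: the knob is pushed home (within 3 mm of fully in), its pointer tip within 30 mm of the tall peg's centre in plan, that is in the notch at the tall peg, at rest (value of joint pull below 0.003 m and horizontal distance between pointer_tip and peg_top below 0.03 m and velocity of joint dial between -0.05 and 0.05 rad/s); the robot touches nothing.
It fails at once if the knob's pin is forced against the ring with more than 25 N (contact force between dial_c3 and anything else above 25 N).
It fails at once if a bystander is moved by more than 30 mm (distance of any of tnut, wrench, collet_nut, collet, driver, oil, redbin, mug from where it was at the start of the episode above 0.03 m).
It also fails if it takes over 48 s, if anything falls off the work surface, if the arm or the gripper's body presses on something with over 40 N, if the wrist force passes 120 N, or if a joint passes its speed limit or range.

## Robot

A 6-joint arm with a two-finger parallel gripper is mounted at the origin on the work surface. World frame = base frame: x ahead of the robot, y to its left, z up, the work surface at z = 0. Lengths are in m, angles in degrees, forces in N, time in s.
With the tool pointing down it reaches from about 0.275 to 0.85 m from the base axis. Payload 19 kg.
Tool frame: the origin (TCP) lies on the mounting face of the last link; the fingertips stand 173 mm ahead of it and the grasp point (between the pads) lies 155 mm ahead of it; z points along the fingers, y is the line along which they close (so a half turn about z gives the same grasp; the last joint's range is limited). The gripper opens to 85 mm and grips with 20 to 120 N. Pads are 22 mm wide; open, the fingers measure 114 mm over their backs; the gripper's body (76 mm by 85 mm) begins 54 mm behind the grasp point. The pads swing forward as they close: fully open they stand 13 mm farther back than shut.
Start: joints at [-81.646, 8.623, 82.357, -0, 89.026, -7.678], TCP at [0.159, -0.553, 0.405] pointing down, gripper open.
Joint ranges: [-160.23, 160.23], [-39.13, 120.54], [6.94, 153.29], [-79.49, 259.48], [9.18, 160.14], [-161.06, 161.06]. Speed limits (degrees/s): [108.29, 108.29, 127.2, 172.46, 172.46, 172.46].

## Interface

Orientations are given as a 3x3 rotation matrix whose columns are the frame's x, y, z axes.
In Python, from cell import robot, vision gives the robot as it stands.
- The arm moves only by the tool carry_out, never from a script. Its arguments are lists of equal length, an entry for each row: "linear": the shift along the tool's x, y, z in mm, a list of three; "twist": the turn, a rotation vector about the tool's x, y, z in degrees, a list of three. In form: {"linear": [[x, y, z], ...], "twist": [[rx, ry, rz], ...]}. A call has 1 to 10 rows; each row is the pose to reach, as a shift and turn from the pose commanded when the call began, along the tool's axes at that moment; what a row does not reach only later rows make up. A row lasts 1/8 s, in which the tool goes at most 62.5 mm and 10.7 degrees, less where a joint would pass 70% of its speed; a pose out of reach is approached as far as the arm can. A call with a gripper value outside its range is refused whole. "claw" is the opening in per cent of the stroke, from 0 (shut) to 100 (fully open), set as the call begins (left out, the last holds). The fingers move at their own pace and stop on an object; "newtons" is the grip in N (left out, the last holds). Time passes only in rows, so rows that repeat a pose let the fingers close. It gives the time, the measured TCP pose, the force, the opening and the grip force at its end, in the units of the state.
- robot.state(): the state, without advancing time (a new reading comes with each control period).
- vision.get_image(name): name is "scene" or "top" or "wrist"; returns a dict with "image" (384x512x3 uint8, red, green, blue), "z_map" (384x512 float32, m along the optical axis (not along the pixel's ray), 0 where there is no reading), "fx", "fy", "cx", "cy" (pixels), "R" (3x3) and "t" (3): a world point X has camera coordinates R X + t; the wrist camera has in their place "mount" (4x4, takes a point from camera to tool coordinates, whose origin is the TCP and whose axes are the flange's). Camera axes: x right, y down, z forward; pixel columns grow to the right and rows downward; lengths in m; the calibration is good to about 2 mm. A picture is of the moment at which its call begins: read the wrist's pose just before it.
- robot.job_done(): hands the job in; it is judged then, once.
Trained networks look in a picture, given as the dict that the camera call returned (one of the last four; its "shot" number tells which), for a name from the list of things; names that differ only in an ending like _2 or _b are one class to them, and where a whole thing is asked for, a point or a joint stands for the part that bears it (a point fixed in the world has none). Each returns a list of dicts, best first, with "score" (0 to 1); they miss things now and then, are a little off and sometimes report something else, mostly with a low value. They report only what shows in the picture. A call takes as long as a camera call.
- vision.find_in(name, picture): "box" ([centre column, centre row, width, height] in pixels, round what is visible of it).
- vision.masks_of(name, picture): "mask" (384x512 bool, what is visible of it) and "box" ([centre column, centre row, width, height] in pixels, round what is visible of it).
- vision.mark_of(name, picture): "point" ([column, row] in pixels: a listed point, or the origin of a listed thing).
The state is a dict: "t": time; "joints": joint angles; "joint_vel": joint speeds; "joint_efforts": joint torques, N m; "position": TCP position; "orientation": TCP orientation; "contact_force": force on the tool from outside, world axes, zero at the start; "ft_torque": the same for the moment, N m; "grip_width": finger opening in m; "grasp_force": force on a finger pad.
Only numpy, scipy, OpenCV 4.12 (cv2) and the standard library are available. Lean on these libraries where they do the work, as an engineer would, in place of code of your own. Each camera call takes 0.05 s, during which the arm holds its last target. There are 200 camera calls.

## Working session

There is one attempt and no reset: what is moved stays moved. The work goes in short steps, Python scripts to look and compute and a tool call to move; the robot and the scene stay as the last step left them, time stands still between calls to the robot, and variables do not carry over. Pictures are saved under pics/ and viewed, at most 10 in all, crops included, and the job is handed in when it is done.

Besides the shell and the picture viewer there is one more tool, called after ">>>" as a command line: name --argument value ..., lists and objects as JSON in quotes. carry_out: Moves the arm, as the interface text tells. Its arguments: {"type":"object","properties":{"linear":{"type":"array"},"twist":{"type":"array"},"claw":{"type":"number"},"newtons":{"type":"number"}},"required":["linear","twist"]}

```bash
mkdir -p pics
cat > h.py <<'E'
import numpy as np, cv2
from cell import robot, vision
def world(p,uv,win=2):
    u,v=uv; iu,iv=int(round(u)),int(round(v))
    z=p["z_map"][iv-win:iv+win+1,iu-win:iu+win+1]; z=np.median(z[z>0])
    c=np.array([(u-p["cx"])/p["fx"]*z,(v-p["cy"])/p["fy"]*z,z])
    return tow(p,c)
def tow(p,c):
    if "mount" in p:
        M=np.array(p["mount"]); s=p["st"]
        return np.array(s["orientation"])@(M[:3,:3]@c+M[:3,3])+np.array(s["position"])
    return np.array(p["R"]).T@(c-np.array(p["t"]))
def plane(p,uv,h):
    a=tow(p,np.zeros(3)); b=tow(p,np.array([(uv[0]-p["cx"])/p["fx"],(uv[1]-p["cy"])/p["fy"],1.]))
    return a+(b-a)*(h-a[2])/(b[2]-a[2])
def shot(n):
    s=robot.state(); p=vision.get_image(n); p["st"]=s; return p
E
python3 - <<'E'
from h import *
s=robot.state(); print(s["t"],s["position"],np.round(s["orientation"],3).tolist(),s["grip_width"])
ims=[]
for n in ["top","scene"]:
    p=shot(n); ims.append(p["image"])
    for nm,h in [("knob_grip",.092),("pointer_tip",.07),("peg_top",.08),("disc_top",.055),("head",0)]:
        for d in vision.mark_of(nm,p)[:2]:
            print(n,nm,round(d["score"],2),np.round(d["point"]),np.round(world(p,d["point"]),3),np.round(plane(p,d["point"],h),3))
cv2.imwrite("pics/a.png",cv2.cvtColor(cv2.resize(np.vstack(ims),None,fx=.78,fy=.78),cv2.COLOR_RGB2BGR))
E
```

```text
0.0 [ 0.15876197 -0.55261512  0.40406578] [[0.961, 0.276, -0.0], [0.276, -0.961, 0.001], [0.0, -0.001, -1.0]] 0.08518519673592438
top knob_grip 0.7 [284. 199.] [ 0.575 -0.001  0.108] [ 0.576 -0.002  0.092]
top knob_grip 0.21 [284. 200.] [ 0.573 -0.002  0.107] [ 0.574 -0.002  0.092]
top pointer_tip 0.75 [297. 158.] [ 0.64  -0.023  0.051] [ 0.637 -0.021  0.07 ]
top peg_top 0.39 [257. 154.] [0.641 0.036 0.08 ] [0.641 0.036 0.08 ]
top disc_top 0.47 [334. 186.] [ 0.599 -0.077  0.055] [ 0.599 -0.077  0.055]
top head 0.93 [282. 203.] [0.57  0.    0.108] [ 0.577 -0.003  0.   ]
scene knob_grip 0.96 [209. 194.] [ 0.595 -0.016  0.106] [ 0.585 -0.008  0.092]
scene pointer_tip 0.89 [229. 228.] [ 0.635 -0.02   0.07 ] [ 0.635 -0.02   0.07 ]
scene peg_top 0.75 [181. 241.] [ 0.594 -0.072  0.055] [ 0.609 -0.082  0.08 ]
scene peg_top 0.68 [257. 203.] [0.638 0.034 0.078] [0.639 0.033 0.08 ]
scene disc_top 0.42 [181. 244.] [ 0.598 -0.076  0.054] [ 0.598 -0.076  0.055]
scene head 0.83 [213. 229.] [ 0.616 -0.032  0.063] [ 0.58  -0.001  0.   ]
```

View pics/a.png

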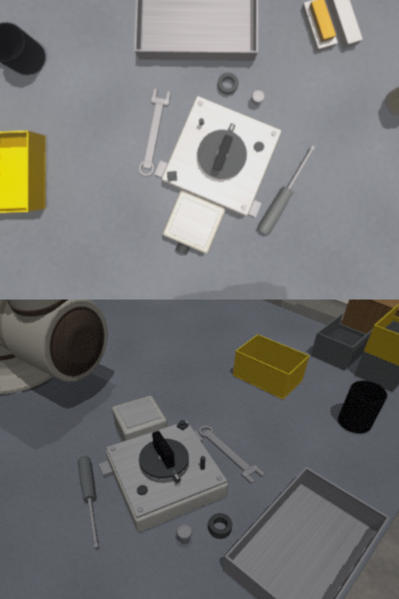

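The picture shows the peg at scaled (201,122) in the upper view and the disc at (258,147). The knob's axis is near (0.578, -0.004), and the bar points at about -17°. The peg lies counter-clockwise, at about +30°.

>>> carry_out --linear '[[55, -41, 5], [110, -82, 10], [166, -124, 15], [221, -165, 20], [277, -206, 25], [332, -248, 30], [387, -289, 35], [443, -330, 40], [498, -372, 45], [553, -413, 50]]' --twist '[[0, 0, 3], [0, 0, 6], [0, 0, 10], [0, 0, 13], [0, 0, 16], [0, 0, 20], [0, 0, 23], [0, 0, 26], [0, 0, 30], [0, 0, 33]]' --claw 60 --newtons 40

```text
t: 1.85
position: [0.5368, -0.0542, 0.3597]
orientation: [[0.956, -0.294, 0.001], [-0.294, -0.956, -0.0], [0.001, -0.0, -1.0]]
contact_force: [1.5, -1.5, 0.2]
grip_width: 0.0512
grasp_force: 0.0
```

>>> carry_out --linear '[[0, 0, 0], [0, 0, 0]]' --twist '[[0, 0, 0], [0, 0, 0]]'

```text
t: 2.1
position: [0.5358, -0.0563, 0.3595]
orientation: [[0.957, -0.291, -0.0], [-0.291, -0.957, -0.0], [-0.0, 0.0, -1.0]]
contact_force: [-0.3, -0.4, 0.7]
grip_width: 0.0513
grasp_force: 0.0
```

```bash
cat > w.py <<'E'
from h import *
import sys
s=robot.state(); print(s["t"],np.round(s["position"],4),np.round(s["contact_force"],1),np.round(s["ft_torque"],2))
p=shot("wrist")
for nm,h in [("knob_grip",.092),("pointer_tip",.07),("peg_top",.08),("disc_top",.055),("head",0)]:
    for d in vision.mark_of(nm,p)[:2]:
        print(nm,round(d["score"],2),np.round(d["point"]),np.round(world(p,d["point"]),4),np.round(plane(p,d["point"],h),4))
cv2.imwrite("pics/%s.png"%sys.argv[1],cv2.cvtColor(p["image"],cv2.COLOR_RGB2BGR))
E
python3 w.py b
```

```text
2.1 [ 0.5358 -0.0563  0.3595] [-0.3 -0.4  0.7] [-0.08  0.   -0.03]
knob_grip 0.97 [180. 164.] [ 0.5812 -0.0069  0.1081] [ 0.5792 -0.0017  0.092 ]
pointer_tip 0.75 [186.  88.] [ 0.6362 -0.0229  0.0689] [ 0.6361 -0.0232  0.07  ]
peg_top 0.85 [110. 106.] [0.6398 0.039  0.0805] [0.6399 0.0392 0.08  ]
disc_top 0.62 [256. 114.] [ 0.5979 -0.0725  0.0548] [ 0.5979 -0.0725  0.055 ]
head 0.85 [200. 148.] [ 0.5854 -0.0173  0.0699] [ 0.5792 -0.0009  0.    ]
```

View pics/b.png

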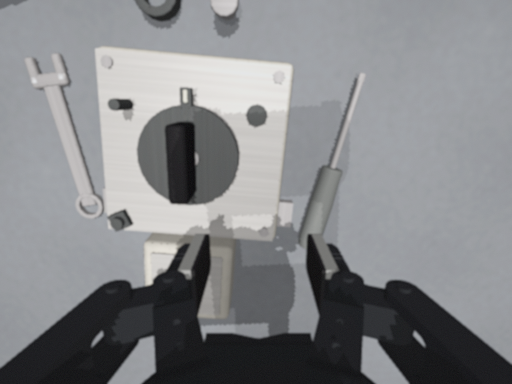

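The peg is at (110,106), the disc at (256,114) and the knob at (180,164). The axis comes out at about (0.580, -0.002), with the bar at about -19°. Next I go over the knob, down, and grip.

>>> carry_out --linear '[[13, -32, 0], [26, -65, 0], [26, -65, 25], [26, -65, 50], [26, -65, 75], [26, -65, 95], [26, -65, 108], [26, -65, 110], [26, -65, 110]]' --twist '[[0, 0, 1], [0, 0, 2], [0, 0, 2], [0, 0, 2], [0, 0, 2], [0, 0, 2], [0, 0, 2], [0, 0, 2], [0, 0, 2]]'

```text
t: 3.52
position: [0.5798, -0.0018, 0.2502]
orientation: [[0.946, -0.325, 0.001], [-0.325, -0.946, 0.0], [0.001, -0.0, -1.0]]
contact_force: [-0.6, 0.1, -0.4]
grip_width: 0.0513
grasp_force: 0.0
```

>>> carry_out --linear '[[0, 0, 0], [0, 0, 0], [0, 0, 0], [0, 0, 0], [0, 0, 0], [0, 0, 0]]' --twist '[[0, 0, 0], [0, 0, 0], [0, 0, 0], [0, 0, 0], [0, 0, 0], [0, 0, 0]]' --claw 0 --newtons 40

```text
t: 4.28
position: [0.5796, -0.0023, 0.2503]
orientation: [[0.946, -0.325, 0.0], [-0.325, -0.946, -0.001], [0.001, 0.001, -1.0]]
contact_force: [-5.2, -8.5, 6.7]
grip_width: 0.0153
grasp_force: 40.6
```

```bash
python3 -c "
from h import *
s=robot.state();print(s['t'],np.round(s['position'],4),np.round(s['contact_force'],1),np.round(s['ft_torque'],2),s['grip_width'],s['grasp_force'])"
```

```text
4.275 [ 0.5796 -0.0023  0.2503] [-5.2 -8.5  6.7] [-1.28  0.81 -0.02] 0.015315960491223616 40.58556139469147
```

>>> carry_out --linear '[[0, 1, 0], [0, 1, -3], [0, 1, -7], [0, 1, -11], [0, 1, -14], [0, 1, -14], [0, 1, -14]]' --twist '[[0, 0, 0], [0, 0, 0], [0, 0, 0], [0, 0, 0], [0, 0, 0], [0, 0, 0], [0, 0, 0]]'

```text
t: 5.15
position: [0.5794, -0.0027, 0.2639]
orientation: [[0.946, -0.325, 0.001], [-0.325, -0.946, -0.0], [0.001, -0.0, -1.0]]
contact_force: [1.7, -3.5, 2.2]
grip_width: 0.0153
grasp_force: 40.2
```

```bash
cat > s.py <<'E'
from h import *
s=robot.state();R=np.array(s['orientation']);print(s['t'],np.round(s['position'],4),'yaw',np.round(np.degrees(np.arctan2(R[1,0],R[0,0])),2),'Ftool',np.round(R.T@s['contact_force'],1),'M',np.round(s['ft_torque'],2),s['grip_width'],s['grasp_force'])
E
python3 s.py
```

```text
5.15 [ 0.5794 -0.0027  0.2639] yaw -18.97 Ftool [ 2.8  2.8 -2.2] M [-0.54 -0.34 -0.02] 0.015330242682206337 40.15961229801178
```

>>> carry_out --linear '[[0, 0, 0], [0, 0, 0], [0, 0, 0], [0, 0, 0], [0, 0, 0], [0, 0, 0], [0, 0, 0], [0, 0, 0]]' --twist '[[0, 0, -5], [0, 0, -12], [0, 0, -19], [0, 0, -26], [0, 0, -33], [0, 0, -39], [0, 0, -39], [0, 0, -39]]'

```text
t: 6.15
position: [0.5794, -0.0029, 0.2637]
orientation: [[0.94, 0.343, 0.0], [0.343, -0.94, -0.001], [-0.0, 0.001, -1.0]]
contact_force: [0.7, -5.4, 1.4]
grip_width: 0.0151
grasp_force: 40.3
```

```bash
python3 s.py
```

```text
6.15 [ 0.5794 -0.0029  0.2637] yaw 20.03 Ftool [-1.2  5.3 -1.4] M [-0.99 -0.19  0.05] 0.015113675003387683 40.301719307899475
```

>>> carry_out --linear '[[0, 0, 1.5], [0, 0, 3], [0, 0, 3.5], [0, 0, 3.5]]' --twist '[[0, 0, 0], [0, 0, 0], [0, 0, 0], [0, 0, 0]]'

```text
t: 6.65
position: [0.5794, -0.0029, 0.2604]
orientation: [[0.94, 0.342, 0.0], [0.342, -0.94, -0.001], [-0.0, 0.001, -1.0]]
contact_force: [-0.4, -5.5, 5.0]
grip_width: 0.0153
grasp_force: 40.7
```

```bash
python3 s.py
```

```text
6.65 [ 0.5794 -0.0029  0.2604] yaw 20.03 Ftool [-2.3  5.  -5. ] M [-0.91  0.06  0.04] 0.015312819081979092 40.698970556259155
```

>>> carry_out --linear '[[0, 0, 0.4], [0, 0, 0.4]]' --twist '[[0, 0, 0], [0, 0, 0]]'

```text
t: 6.9
position: [0.5793, -0.0029, 0.2603]
orientation: [[0.94, 0.342, 0.0], [0.342, -0.94, -0.001], [0.0, 0.001, -1.0]]
contact_force: [-2.9, -6.1, 8.3]
grip_width: 0.0154
grasp_force: 41.4
```

>>> carry_out --linear '[[0, 0, 0], [0, 0, 0], [0, 0, 0]]' --twist '[[0, 0, -2], [0, 0, -4], [0, 0, -4]]'

```text
t: 7.28
position: [0.5793, -0.0029, 0.2603]
orientation: [[0.913, 0.408, 0.0], [0.408, -0.913, -0.001], [-0.0, 0.001, -1.0]]
contact_force: [-2.2, -6.3, 8.6]
grip_width: 0.0154
grasp_force: 41.3
```

>>> carry_out --linear '[[0, 0, 0], [0, 0, 0], [0, 0, 0]]' --twist '[[0, 0, -2], [0, 0, -4], [0, 0, -4]]'

```text
t: 7.65
position: [0.5793, -0.0029, 0.2603]
orientation: [[0.882, 0.47, 0.0], [0.47, -0.882, -0.001], [-0.0, 0.001, -1.0]]
contact_force: [-2.7, -7.6, 9.4]
grip_width: 0.0157
grasp_force: 41.3
```

>>> carry_out --linear '[[0, 0, 0], [0, 0, 0], [0, 0, 0]]' --twist '[[0, 0, -2], [0, 0, -4], [0, 0, -4]]'

```text
t: 8.02
position: [0.5793, -0.003, 0.2603]
orientation: [[0.848, 0.531, 0.0], [0.531, -0.848, -0.001], [-0.0, 0.001, -1.0]]
contact_force: [-1.7, -7.0, 8.7]
grip_width: 0.0153
grasp_force: 41.2
```

>>> carry_out --linear '[[0, 0, 0], [0, 0, 0], [0, 0, 0]]' --twist '[[0, 0, -2], [0, 0, -4], [0, 0, -4]]'

```text
t: 8.4
position: [0.5793, -0.003, 0.2603]
orientation: [[0.808, 0.589, 0.0], [0.589, -0.808, -0.001], [-0.0, 0.001, -1.0]]
contact_force: [-2.5, -6.5, 7.9]
grip_width: 0.0159
grasp_force: 41.2
```

>>> carry_out --linear '[[0, 0, 0], [0, 0, 0], [0, 0, 0]]' --twist '[[0, 0, -1.5], [0, 0, -3], [0, 0, -3]]'

```text
t: 8.78
position: [0.5794, -0.003, 0.2602]
orientation: [[0.777, 0.63, 0.0], [0.63, -0.777, -0.001], [-0.0, 0.001, -1.0]]
contact_force: [-1.4, -8.1, 5.9]
grip_width: 0.0153
grasp_force: 41.0
```

>>> carry_out --linear '[[0, 0, 0.3], [0, 0, 0.6], [0, 0, 0.6]]' --twist '[[0, 0, 0], [0, 0, 0], [0, 0, 0]]'

```text
t: 9.15
position: [0.5793, -0.003, 0.2599]
orientation: [[0.777, 0.63, 0.0], [0.63, -0.777, -0.001], [-0.0, 0.001, -1.0]]
contact_force: [-3.5, -8.2, 9.9]
grip_width: 0.0153
grasp_force: 41.7
```

```bash
python3 s.py
```

```text
9.15 [ 0.5793 -0.003   0.2599] yaw 39.02 Ftool [-7.9  4.2 -9.9] M [-1.18  0.45 -0.03] 0.015263051758018353 41.66498064994812
```

>>> carry_out --linear '[[0, 0, 0], [0, 0, 0], [0, 0, 0]]' --twist '[[0, 0, -1], [0, 0, -2], [0, 0, -2]]'

```text
t: 9.52
position: [0.5794, -0.003, 0.2593]
orientation: [[0.754, 0.657, 0.0], [0.657, -0.754, -0.001], [-0.0, 0.001, -1.0]]
contact_force: [0.4, -7.1, 2.7]
grip_width: 0.0155
grasp_force: 40.4
```

```bash
python3 s.py
```

```text
9.525 [ 0.5794 -0.003   0.2593] yaw 41.04 Ftool [-4.4  5.7 -2.7] M [-1.25 -0.03  0.06] 0.015458058705931796 40.413193702697754
```

>>> carry_out --linear '[[0, 0, 0], [0, 0, 0.7], [0, 0, 1.4], [0, 0, 1.4]]' --twist '[[0, 0, -1], [0, 0, -1], [0, 0, -1], [0, 0, -1]]'

```text
t: 10.02
position: [0.5794, -0.003, 0.2577]
orientation: [[0.743, 0.669, 0.0], [0.669, -0.743, -0.001], [-0.001, 0.001, -1.0]]
contact_force: [1.6, -8.1, 0.2]
grip_width: 0.0153
grasp_force: 40.1
```

```bash
python3 s.py
```

```text
10.025 [ 0.5794 -0.003   0.2577] yaw 42.02 Ftool [-4.3  7.1 -0.2] M [-1.28 -0.27 -0.02] 0.015259460854897126 40.11289715766907
```

>>> carry_out --linear '[[0, 0, 1], [0, 0, 2], [0, 0, 3], [0, 0, 4], [0, 0, 5], [0, 0, 5]]' --twist '[[0, 0, 0], [0, 0, 0], [0, 0, 0], [0, 0, 0], [0, 0, 0], [0, 0, 0]]'

```text
t: 10.78
position: [0.5794, -0.003, 0.2527]
orientation: [[0.743, 0.669, 0.0], [0.669, -0.743, -0.001], [-0.001, 0.001, -1.0]]
contact_force: [1.8, -8.2, 0.7]
grip_width: 0.0152
grasp_force: 40.0
```

```bash
python3 s.py
```

```text
10.775 [ 0.5794 -0.003   0.2527] yaw 42.02 Ftool [-4.1  7.3 -0.7] M [-1.29 -0.3   0.02] 0.015243258514693145 40.001787543296814
```

>>> carry_out --linear '[[0, 0, 1], [0, 0, 1.8], [0, 0, 2.3], [0, 0, 2.6], [0, 0, 2.9], [0, 0, 2.9]]' --twist '[[0, 0, 0], [0, 0, 0], [0, 0, 0], [0, 0, 0], [0, 0, 0], [0, 0, 0]]'

```text
t: 11.52
position: [0.5794, -0.003, 0.2504]
orientation: [[0.743, 0.67, 0.0], [0.67, -0.743, -0.001], [-0.0, 0.001, -1.0]]
contact_force: [-2.0, -6.5, 7.4]
grip_width: 0.0153
grasp_force: 41.2
```

```bash
python3 s.py
```

```text
11.525 [ 0.5794 -0.003   0.2504] yaw 42.03 Ftool [-5.8  3.5 -7.4] M [-1.25  0.3   0.01] 0.015337862355843146 41.21790647506714
```

>>> carry_out --linear '[[0, 0, 0], [0, 0, 0], [0, 0, 0], [0, 0, 0], [0, 0, 0]]' --twist '[[0, 0, 0], [0, 0, 0], [0, 0, 0], [0, 0, 0], [0, 0, 0]]' --claw 60

```text
t: 12.15
position: [0.5793, -0.0026, 0.2497]
orientation: [[0.743, 0.67, -0.0], [0.67, -0.743, 0.0], [-0.0, -0.0, -1.0]]
contact_force: [0.3, -0.1, -0.1]
grip_width: 0.0512
grasp_force: 0.0
```

>>> carry_out --linear '[[0, 0, -10], [0, 0, -30], [0, 0, -60], [-30, 0, -90], [-60, 0, -110], [-60, 0, -110], [-60, 0, -110]]' --twist '[[0, 0, 0], [0, 0, 0], [0, 0, 0], [0, 0, 0], [0, 0, 0], [0, 0, 0], [0, 0, 0]]'

```text
t: 13.02
position: [0.5349, -0.0427, 0.3599]
orientation: [[0.743, 0.669, 0.0], [0.669, -0.743, 0.0], [0.0, 0.0, -1.0]]
contact_force: [0.7, -0.3, -0.7]
grip_width: 0.0515
grasp_force: 0.0
```

```bash
python3 w.py c
```

```text
13.025 [ 0.5349 -0.0427  0.3599] [ 0.7 -0.3 -0.7] [-0.02 -0.03 -0.01]
pointer_tip 0.61 [258.  45.] [0.6237 0.0372 0.0695] [0.6236 0.0372 0.07  ]
peg_top 0.5 [273.  25.] [0.6401 0.037  0.0804] [0.6401 0.0371 0.08  ]
disc_top 0.92 [329. 155.] [ 0.5999 -0.0746  0.0552] [ 0.5999 -0.0747  0.055 ]
head 0.68 [260. 114.] [0.5857 0.0007 0.1082] [ 0.5829 -0.003   0.    ]
```

View pics/c.png

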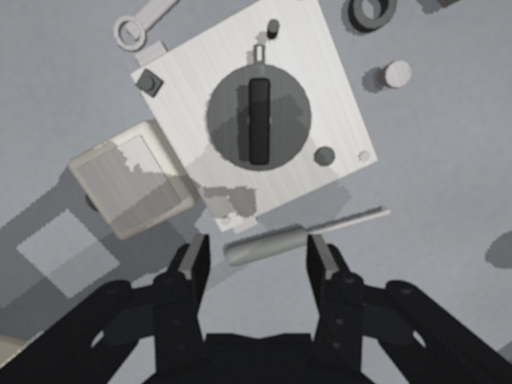

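The pointer tip at (258,45) stands beside the peg at (273,25), about 17 mm apart in plan. The bar's top is at its home height of 0.108 m. I'm handing it in.

```bash
python3 -c "
from cell import robot
print(robot.job_done())"
```

```text
the job is handed in; nothing more can be done
None
```

The knob was turned to the tall peg and pushed fully home in the notch about 8° past it, with forces staying near 10 N; the pointer rests about 17 mm from the peg, the gripper is clear, and the job is handed in (no verdict was returned).

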